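Stow the orange-marked drill bit in its packing block

ROBOT

A 6-joint arm with a two-finger parallel gripper is mounted at the origin on the work surface. World frame = base frame: x ahead of the robot, y to its left, z up, the work surface at z = 0. Lengths are in m, angles in rad, forces in N, time in s.
With the tool pointing down it reaches from about 0.425 to 0.95 m from the base axis. Payload 3.5 kg.
Tool frame: the origin (TCP) lies at the very end of the fingers, on their centre line; the grasp point (between the pads) lies 19 mm behind it; z points along the fingers, y is the line along which they close (so a half turn about z gives the same grasp; the last joint's range is limited). The gripper opens to 85 mm and grips with 20 to 120 N. Pads are 22 mm wide; open, the fingers measure 114 mm over their backs; the gripper's body (76 mm by 85 mm) begins 54 mm behind the grasp point. The pads swing forward as they close: fully open they stand 13 mm farther back than shut.
Start: joints at [-1.477, 0.286, 1.577, -0, 1.279, -0.15], TCP at [0.163, -0.655, 0.231] pointing down, gripper open.
Joint ranges: [-2.77, 2.77], [-0.9, 2.22], [0.21, 2.48], [-1.53, 4.67], [0.24, 2.81], [-2.84, 2.84]. Speed limits (rad/s): [2.79, 2.79, 3.14, 3.14, 3.14, 3.14].

INTERFACE

Orientations are given as a unit quaternion [x, y, z, w].
In Python, from plant import ctrl gives the robot as it stands.
- The arm moves only by the tool carry_out, never from a script. Its argument "deltas" is one flat list of numbers, 6 for each row, row after row: the shift along the tool's x, y, z in m, then the turn, a rotation vector about the tool's x, y, z in rad. A call has 1 to 5 rows; each row is the pose to reach, as a shift and turn from the pose commanded when the call began, along the tool's axes at that moment; what a row does not reach only later rows make up. A row lasts 1/8 s, in which the tool goes at most 62.5 mm and 10.7 degrees, less where a joint would pass 70% of its speed; a pose out of reach is approached as far as the arm can. A call with a gripper value outside its range is refused whole. "grip" is the opening in per cent of the stroke, from 0 (shut) to 100 (fully open), set as the call begins (left out, the last holds). The fingers move at their own pace and stop on an object; "grip_force" is the grip in N (left out, the last holds). Time passes only in rows, so rows that repeat a pose let the fingers close. It gives the time, the measured TCP pose, the force, the opening and the grip force at its end, in the units of the state.
- ctrl.get_state(): the state, without advancing time (a new reading comes with each control period).
- ctrl.read_camera(name): name is "side" or "top"; returns (picture, depth): 420x560x3 uint8, red, green, blue; 420x560 float32, m along the optical axis (not along the pixel's ray), 0 where there is no reading.
- ctrl.camera_model(name): a dict with "intrinsics" (3x3 intrinsics, pixels), "extrinsics" (4x4, takes a point from world to camera coordinates). Camera axes: x right, y down, z forward; pixel columns grow to the right and rows downward; lengths in m; the calibration is good to about 2 mm. A picture is of the moment at which its call begins. camera_model takes no time and is no camera call.
- ctrl.sign_off(): hands the job in; it is judged then, once.
Trained networks look in the newest picture that a camera, given by its name, has taken for a name from the list of things; names that differ only in an ending like _2 or _b are one class to them, and where a whole thing is asked for, a point or a joint stands for the part that bears it (a point fixed in the world has none). Each returns a list of dicts, best first, with "score" (0 to 1); they miss things now and then, are a little off and sometimes report something else, mostly with a low value. They report only what shows in the picture. A call takes as long as a camera call. They do not tell look-alikes from the thing itself.
- ctrl.find_in(camera, query): "uv" ([column, row] in pixels, amid what is visible of it).
The state is a dict: "time": time; "qpos": joint angles; "dq": joint speeds; "joint_efforts": joint torques, N m; "eef_pos": TCP position; "tcp_rot": TCP orientation; "contact_force": force on the tool from outside, world axes, zero at the start; "wrist_torque": the same for the moment, N m; "opening": opening from 0.0 (shut) to 1.0 (fully open); "finger_force": force on a finger pad.
Only numpy, scipy, OpenCV 4.12 (cv2) and the standard library are available. Lean on these libraries where they do the work, as an engineer would, in place of code of your own. Each camera call takes 0.05 s, during which the arm holds its last target. There are 200 camera calls.

TASK

Pick up the drill bit with the orange-marked shank and stand it upright, head down, in the round pocket of the wooden packing block with the orange top. Lower it until its head rests on the pocket's floor before letting go; do not drop it in. Leave the blue-marked bit standing where it is.

Things in the scene. Friction and masses are not known exactly. Their poses are not given: they have to be found in the camera images.
- orange_bit_center (a point): A drill bit of black steel, 110 mm tall, standing upright on its wide head (50 mm across, from the foot up to 26 mm, then a cone narrowing up to 34 mm); above it a plain round shank 26 mm in diameter rises to the top. 0.5 to 0.85 kg. Orange band round the upper shank; top end painted orange. This point lies on its axis half-way up, 55 mm above its foot; its z axis points from head to shank end.
- orange_pocket (a point): Centre of the flat floor of the round pocket in the wooden block with the orange-painted top. The block is fixed to the bench, 100 x 100 mm and 40 mm tall; the pocket is 70 mm across and 28 mm deep, so this point lies 12 mm above the bench and 28 mm below the block's top; z points up. It starts empty.
- blue_bit_center (a point): The bystander to leave alone. A drill bit of black steel, 110 mm tall, standing upright on its wide head (50 mm across, from the foot up to 26 mm, then a cone narrowing up to 34 mm); above it a plain round shank 26 mm in diameter rises to the top. 0.5 to 0.85 kg. Blue band round the upper shank; top end painted blue. This point lies on its axis half-way up, 55 mm above its foot; its z axis points from head to shank end.
- blue_pocket (a point): Centre of the flat floor of the round pocket in the wooden block with the blue-painted top. The block is fixed to the bench, 100 x 100 mm and 40 mm tall; the pocket is 70 mm across and 28 mm deep, so this point lies 12 mm above the bench and 28 mm below the block's top; z points up. It starts empty and is not used.
Not all that is in view belongs to the job. Leave any turquoise or yellow look-alike of the part that bears blue_bit_center alone.

How it is judged:
On the way, in this order (a step that is already met when the one before it is completed fails the run):
1. the orange-marked bit is held in the fingers, lifted at least 40 mm clear of the bench (height (world z) of orange_bit_center above 0.095 m and contact force between the fingers and orange_bit above 0.5 N), for 0.1 s.
2. still held in the fingers, its head has been lowered into the orange block's pocket, to within 15 mm of the pocket's floor (horizontal distance between orange_bit_center and orange_pocket below 0.014 m and z of orange_bit_center in the frame of orange_pocket below 0.07 m and contact force between the fingers and orange_bit above 0.5 N), for 0.1 s.
At the end, for the whole second after the job is handed in: The orange-marked bit stands released and still, head down on the orange block's pocket floor: within 14 mm of the pocket's axis, 5 mm of resting height, 10 degrees of upright. The blue-marked bit is within 30 mm of its start and 10 degrees of upright (horizontal distance between orange_bit_center and orange_pocket below 0.014 m and z of orange_bit_center in the frame of orange_pocket between 0.05 and 0.06 m and angle between each of orange_bit_center, blue_bit_center's own z axis and vertical below 0.175 rad and linear speed of orange_bit below 0.02 m/s and distance of blue_bit_center from where it was at the start of the episode below 0.03 m); the robot touches nothing.
It fails at once if the blue-marked bit is moved more than 30 mm or tipped more than 30 degrees (distance of blue_bit_center from where it was at the start of the episode above 0.03 m or angle between blue_bit_center's own z axis and vertical above 0.52 rad).
It also fails if it takes over 38 s, if anything falls off the work surface, if the arm or the gripper's body presses on something with over 40 N, if the wrist force passes 120 N, or if a joint passes its speed limit or range.

## Working session

There is one attempt and no reset: what is moved stays moved. The work goes in short steps, Python scripts to look and compute and a tool call to move; the robot and the scene stay as the last step left them, time stands still between calls to the robot, and variables do not carry over. Pictures are saved under pics/ and viewed, at most 10 in all, crops included, and the job is handed in when it is done.

Besides the shell and the picture viewer there is one more tool, called in YAML: its name, and indented under it one key for each argument. carry_out: Moves the arm, as the interface text tells. Its arguments: {"type":"object","properties":{"deltas":{"type":"array"},"grip":{"type":"number"},"grip_force":{"type":"number"}},"required":["deltas"]}

```bash
mkdir -p pics
cat > h.py <<'E'
import numpy as np, cv2
from plant import ctrl
def cam(n):
    m=ctrl.camera_model(n); return np.array(m["intrinsics"]),np.array(m["extrinsics"])
def unproj(n,uv,d):
    K,E=cam(n); p=np.linalg.inv(K)@np.array([uv[0],uv[1],1.])*d
    return (np.linalg.inv(E)@np.r_[p,1])[:3]
def cloud(n,depth):
    K,E=cam(n); h,w=depth.shape; u,v=np.meshgrid(np.arange(w),np.arange(h))
    P=np.stack([u,v,np.ones_like(u)],-1)@np.linalg.inv(K).T*depth[...,None]
    T=np.linalg.inv(E); return P@T[:3,:3].T+T[:3,3]
E
python3 - <<'E'
from h import *
for n in("top","side"):
    im,d=ctrl.read_camera(n); cv2.imwrite(f"pics/{n}0.png",im[...,::-1]); np.savez(f"{n}0.npz",im=im,d=d)
    C=cloud(n,d)
    for q in("orange_bit_center","orange_pocket","blue_bit_center"):
        for r in ctrl.find_in(n,q):
            u,v=map(int,np.round(r["uv"])); print(n,q,(u,v),round(r["score"],2),C[v,u].round(3),d[v,u]>0)
    print(cam(n)[1].round(3).tolist())
print(ctrl.get_state())
E
```

```text
top orange_bit_center (131, 252) 0.72 [0.495 0.278 0.094] True
top orange_pocket (422, 286) 0.84 [ 0.441 -0.312  0.012] True
top blue_bit_center (267, 193) 0.85 [0.619 0.02  0.088] True
top blue_bit_center (188, 185) 0.8 [0.636 0.185 0.053] True
top blue_bit_center (224, 177) 0.57 [0.648 0.105 0.091] True
[[0.029, -1.0, -0.0, -0.019], [-0.995, -0.029, -0.1, 0.585], [0.1, 0.003, -0.995, 0.811], [0.0, 0.0, 0.0, 1.0]]
side orange_bit_center (272, 299) 0.84 [0.493 0.305 0.039] True
side orange_pocket (336, 170) 0.78 [ 0.447 -0.277  0.043] True
side blue_bit_center (227, 226) 0.9 [0.646 0.116 0.068] True
side blue_bit_center (218, 255) 0.84 [0.636 0.209 0.054] True
side blue_bit_center (246, 220) 0.57 [0.628 0.034 0.037] True
[[-0.972, -0.233, -0.021, 0.538], [-0.099, 0.49, -0.866, 0.11], [0.212, -0.84, -0.5, 1.076], [0.0, 0.0, 0.0, 1.0]]
{'time': 0.4, 'qpos': array([-1.47699658e+00,  2.86434649e-01,  1.57693597e+00,  2.38946780e-05,
        1.27858916e+00, -1.49999744e-01]), 'dq': array([-0.00022019, -0.00099163, -0.00115137,  0.00020481,  0.00028186,
        0.00027868]), 'joint_efforts': array([-7.65644127e-04, -4.05291402e+01, -2.92354882e+01, -1.54291356e-04,
        2.04375508e-03,  2.60795204e-06]), 'eef_pos': array([ 0.16296304, -0.65491648,  0.23110706]), 'tcp_rot': array([ 9.92579824e-01,  1.21594655e-01,  1.65932204e-05, -1.83170230e-04]), 'contact_force': array([-0.36970634, -0.33348325, -0.64268684]), 'wrist_torque': array([-0.02766308, -0.01393712,  0.01287484]), 'finger_force': 0.0, 'opening': 1.0038646262393787}
```

View pics/top0.png

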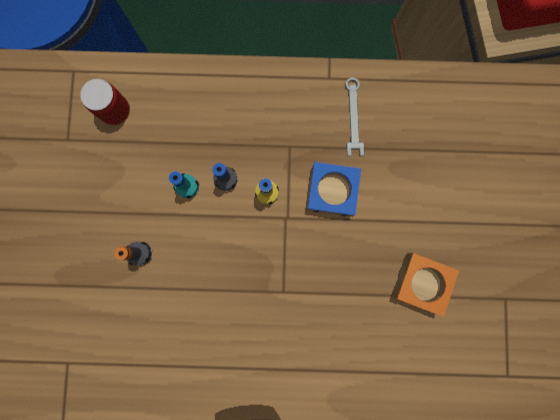

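View pics/side0.png

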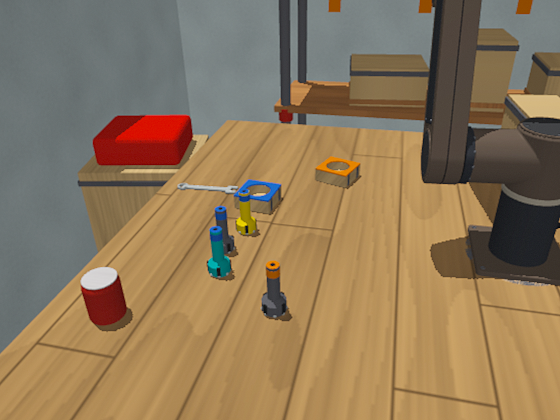

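The top view shows the orange bit at (122,253), standing alone and leaning outward only through perspective. The orange block is at (427,285). The blue bit at (222,175) and its turquoise and yellow look-alikes are farther out. The side view agrees, with the orange bit top at (273,267) and the block at (337,171).

Run:
```python
from h import *
for n in("top","side"):
    f=np.load(n+"0.npz"); im,d=f["im"],f["d"]; C=cloud(n,d)
    hsv=cv2.cvtColor(im,cv2.COLOR_RGB2HSV); m=(hsv[...,0]<14)&(hsv[...,1]>210)&(hsv[...,2]>90)&(d>0)
    X,Y,Z=np.moveaxis(C,-1,0)
    b=m&(np.hypot(X-.495,Y-.28)<.06); t=b&(Z>.105)
    print(n,"band",b.sum(),C[b].mean(0).round(4),"zmax",np.percentile(Z[b],95).round(4),"top",t.sum(),C[t].mean(0).round(4) if t.any() else 0)
    near=(np.hypot(X-.495,Y-.28)<.07)&(Z>.006)&(Z<.13)
    for lo,hi in((.006,.026),(.04,.08),(.08,.12)):
        P=C[near&(Z>lo)&(Z<hi)]; print(lo,len(P),P[:,:2].min(0).round(3),P[:,:2].max(0).round(3))
    k=m&(np.hypot(X-.44,Y+.3)<.09)&(abs(Z-.04)<.012)
    (c,s,a)=cv2.minAreaRect(C[k][:,:2].astype(np.float32)); print("block",k.sum(),c,s,a,"z",np.median(Z[k]))
    fl=(np.hypot(X-c[0],Y-c[1])<.034)&(Z<.022)&(Z>0.004); print("floor",fl.sum(),C[fl].mean(0).round(4),np.median(Z[fl]))
```

```text
<stdin>:7: RuntimeWarning: Mean of empty slice.
  ret = um.true_divide(
Traceback (most recent call last):
IndexError: index -1 is out of bounds for axis 0 with size 0
```

Run:
```python
from h import *
for n,pa,pb in(("top",(122,253),(440,270)),("side",(273,266),(322,170))):
    f=np.load(n+"0.npz"); im,d=f["im"],f["d"]; C=cloud(n,d)
    hsv=cv2.cvtColor(im,cv2.COLOR_RGB2HSV); print(hsv[pa[1],pa[0]],C[pa[1],pa[0]],hsv[pb[1],pb[0]],C[pb[1],pb[0]])
    m=(hsv[...,0]<14)&(hsv[...,1]>190)&(hsv[...,2]>90)
    X,Y,Z=np.moveaxis(C,-1,0); vv,uu=np.mgrid[:420,:560]
    b=m&(np.hypot(uu-pa[0],vv-pa[1])<22); b2=b&(d>0)
    print(n,"band px",b.sum(),uu[b].mean(),vv[b].mean(),"rows",vv[b].min(),vv[b].max(),"cols",uu[b].min(),uu[b].max())
    if b2.any(): print(C[b2].mean(0).round(4),np.percentile(Z[b2],[5,50,95]).round(4))
    near=(np.hypot(X-.495,Y-.28)<.07)&(Z<.13)&(d>0)
    for lo,hi in((.008,.026),(.04,.08),(.08,.103),(.103,.13)):
        P=C[near&(Z>lo)&(Z<hi)]
        if len(P): print(lo,len(P),P[:,:2].min(0).round(3),P[:,:2].max(0).round(3),P.mean(0).round(3))
    k=m&(np.hypot(X-.44,Y+.3)<.1)&(abs(Z-.04)<.012)
    if k.any():
        c,s,a=cv2.minAreaRect(C[k][:,:2].astype(np.float32)); print("block",k.sum(),c,s,a,"z",np.median(Z[k]))
        fl=(np.hypot(X-c[0],Y-c[1])<.034)&(Z<.022)&(Z>0.004); print("floor",fl.sum(),C[fl].mean(0).round(4))
```

```text
[ 6 62 41] [0.49301417 0.28827356 0.11262361] [ 13 176 191] [ 0.47645979 -0.33891725  0.04163558]
top band px 8 129.125 250.25 rows 248 255 cols 128 130
[0.4985 0.2808 0.0975] [0.0931 0.096  0.1026]
0.008 79 [0.468 0.266] [0.517 0.305] [0.492 0.275 0.018]
0.04 88 [0.479 0.277] [0.505 0.292] [0.492 0.281 0.061]
0.08 54 [0.48  0.277] [0.505 0.288] [0.493 0.281 0.092]
0.103 172 [0.48  0.278] [0.504 0.303] [0.492 0.29  0.11 ]
block 9 (0.46646004915237427, -0.31911778450012207) (0.08815500885248184, 0.03181254491209984) 50.0338020324707 z 0.03965930637746029
floor 477 [ 0.4555 -0.3207  0.0127]
[ 17 255 219] [0.49047883 0.29824461 0.11342074] [ 15 255 171] [ 0.4885741  -0.27725359  0.03952021]
side band px 6 271.5 272.8333333333333 rows 263 278 cols 267 276
[0.4935 0.2996 0.0981] [0.089  0.0968 0.1102]
0.008 185 [0.468 0.285] [0.517 0.319] [0.488 0.31  0.016]
0.04 219 [0.479 0.289] [0.505 0.306] [0.49 0.3  0.06]
0.08 136 [0.479 0.288] [0.506 0.306] [0.49  0.301 0.092]
0.103 151 [0.48  0.276] [0.505 0.306] [0.492 0.295 0.111]
block 1 (0.39079535007476807, -0.3267125189304352) (0.0, 0.0) 0.0 z 0.038473573112657755
floor 46 [ 0.3883 -0.3186  0.0117]
```

Bit axis: x 0.480–0.505 and y 0.277–0.306 (both views merged), so (0.492, 0.291), and top z is about 0.111. The bit checks out. The pocket needs geometry instead of colour.

Run:
```python
from h import *
from scipy.spatial.transform import Rotation as R
for n in("top","side"):
    f=np.load(n+"0.npz"); d=f["d"]; C=cloud(n,d); X,Y,Z=np.moveaxis(C,-1,0)
    k=(np.hypot(X-.44,Y+.315)<.1)&(abs(Z-.041)<.006)&(d>0)
    c,s,a=cv2.minAreaRect(C[k][:,:2].astype(np.float32)); print(n,k.sum(),np.round(c,4),np.round(s,3),a,np.median(Z[k]))
    G=np.zeros((200,200),np.uint8); 
    P=C[k][:,:2]; r=np.hypot(*(P-c).T); print("rmin",r.min(), "inner z floor",np.median(Z[(np.hypot(X-c[0],Y-c[1])<.025)]))
    fl=(np.hypot(X-c[0],Y-c[1])<.04)&(Z<.022)&(Z>.004)&(d>0);print(C[fl].min(0),C[fl].max(0))
s=ctrl.get_state(); print(R.from_quat(s["tcp_rot"]).as_matrix().round(3))
```

```text
top 1579 [ 0.4459 -0.3147] [0.102 0.102] 70.3043441772461 0.04038250800414611
rmin 0.03334131012873584 inner z floor 0.012523405208758831
[ 0.41167007 -0.35046772  0.00756456] [ 0.47908265 -0.28877182  0.02183995]
side 446 [ 0.446  -0.3134] [0.109 0.102] 70.2516098022461 0.04215982440745364
rmin 0.03012072674863551 inner z floor nan
[ 0.42165373 -0.35311422  0.01238144] [ 0.4722696  -0.33278834  0.02171654]
[[ 0.97   0.241 -0.   ]
 [ 0.241 -0.97   0.   ]
 [ 0.    -0.    -1.   ]]
  return _methods._mean(a, axis=axis, dtype=dtype,
  ret = ret.dtype.type(ret / rcount)
```

carry_out:
  deltas: [0.05,-0.0325,0,0,0,0,0.1,-0.065,0,0,0,0,0.15,-0.0975,0,0,0,0,0.2,-0.13,0,0,0,0,0.25,-0.1625,0,0,0,0]
  grip: 100

```text
time: 1.02
eef_pos: [0.3674, -0.4355, 0.2316]
tcp_rot: [0.993, 0.121, 0.0, 0.0]
contact_force: [0.8, -0.0, -0.2]
opening: 0.999
finger_force: 0.0
```

carry_out:
  deltas: [0.0436,-0.0427,0,0,0,0,0.0872,-0.0854,0,0,0,0,0.1308,-0.1281,0,0,0,0,0.1744,-0.1708,0,0,0,0,0.218,-0.2136,0,0,0,0]

```text
time: 1.65
eef_pos: [0.5272, -0.1753, 0.2318]
tcp_rot: [0.993, 0.122, 0.0, 0.0]
contact_force: [0.4, -1.7, 0.1]
opening: 1.004
finger_force: 0.0
```

carry_out:
  deltas: [0.0233,-0.0574,0,0,0,0,0.0467,-0.1148,0,0,0,0,0.07,-0.1722,0,0,0,0,0.0933,-0.2296,0,0,0,0,0.1167,-0.287,0,0,0,0]

```text
time: 2.28
eef_pos: [0.5704, 0.1316, 0.2318]
tcp_rot: [0.993, 0.122, 0.001, 0.0]
contact_force: [0.4, 0.0, 0.7]
opening: 1.0
finger_force: 0.0
```

carry_out:
  deltas: [-0.0094,-0.0434,0,0,0,0,-0.0188,-0.0868,0,0,0,0,-0.0282,-0.1301,0,0,0,0,-0.0376,-0.1735,0,0,0,0,-0.0376,-0.1735,0,0,0,0]

```text
time: 2.9
eef_pos: [0.4906, 0.2911, 0.2315]
tcp_rot: [0.992, 0.124, 0.0, -0.0]
contact_force: [0.0, 0.5, -0.1]
opening: 1.0
finger_force: 0.0
```

Run:
```python
from h import *
im,d=ctrl.read_camera("side"); cv2.imwrite("pics/side1.png",im[...,::-1])
C=cloud("side",d); X,Y,Z=np.moveaxis(C,-1,0)
k=(np.hypot(X-.492,Y-.291)<.04)&(Z>.04)&(Z<.1);P=C[k];print(P[:,:2].min(0),P[:,:2].max(0)); print(ctrl.get_state()["eef_pos"])
```

```text
[0.47901949 0.28839951] [0.50548012 0.30728106]
[0.49142391 0.28978342 0.23149886]
```

View pics/side1.png

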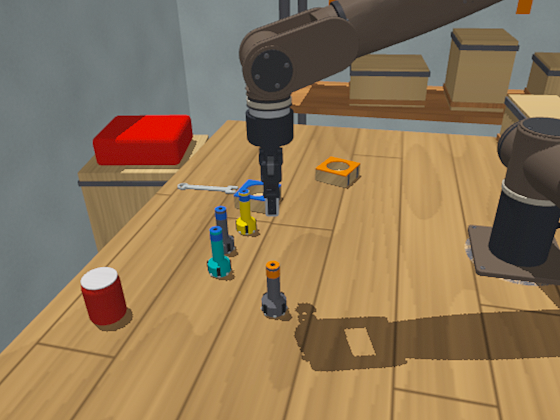

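The gripper, with its tip at (272,215), hangs straight above the orange bit, whose top is at (273,265). It is centred within 2 mm, so I descend.

carry_out:
  deltas: [0.001,-0.002,0.03,0,0,0,0.001,-0.002,0.07,0,0,0,0.001,-0.002,0.11,0,0,0,0.001,-0.002,0.145,0,0,0,0.001,-0.002,0.169,0,0,0]

```text
time: 3.58
eef_pos: [0.4924, 0.2893, 0.0603]
tcp_rot: [0.993, 0.121, -0.001, 0.0]
contact_force: [0.4, -0.5, 0.2]
opening: 0.998
finger_force: 0.0
```

carry_out:
  deltas: [0,0,0,0,0,0,0,0,0,0,0,0,0,0,0,0,0,0,0,0,0,0,0,0,0,0,0,0,0,0]
  grip: 0
  grip_force: 60

```text
time: 4.2
eef_pos: [0.4936, 0.2917, 0.0642]
tcp_rot: [0.993, 0.122, 0.002, -0.0]
contact_force: [-1.0, 0.3, 6.8]
opening: 0.289
finger_force: 59.0
```

carry_out:
  deltas: [0,0,0,0,0,0,0,0,0,0,0,0,0,0,0,0,0,0,0,0,0,0,0,0]

```text
time: 4.7
eef_pos: [0.4936, 0.2917, 0.0642]
tcp_rot: [0.993, 0.122, 0.002, -0.0]
contact_force: [-0.2, 0.3, 6.4]
opening: 0.292
finger_force: 59.1
```

Gripped at about 25 mm. Lifting.

carry_out:
  deltas: [0,0,-0.015,0,0,0,0,0,-0.04,0,0,0,0,0,-0.07,0,0,0,0,0,-0.1,0,0,0,0,0,-0.12,0,0,0]
  grip_force: 80

```text
time: 5.32
eef_pos: [0.4917, 0.2908, 0.1826]
tcp_rot: [0.993, 0.122, -0.001, 0.0]
contact_force: [1.0, 0.1, -6.8]
opening: 0.285
finger_force: 78.8
```

carry_out:
  deltas: [0,0.02,0,0,0,0,0.006,0.055,0,0,0,0,0.014,0.095,0,0,0,0,0.024,0.135,0,0,0,0,0.03,0.175,0,0,0,0]

```text
time: 5.95
eef_pos: [0.5629, 0.1261, 0.18]
tcp_rot: [0.993, 0.121, -0.002, 0.0]
contact_force: [-0.5, -0.4, -6.3]
opening: 0.282
finger_force: 79.2
```

Run:
```python
from h import *
im,d=ctrl.read_camera("side"); cv2.imwrite("pics/side2.png",im[...,::-1]); s=ctrl.get_state(); print(s["eef_pos"],s["contact_force"],s["opening"])
```

```text
[0.56508281 0.12124001 0.18022417] [ 3.05652764 -3.19882006 -5.70329871] 0.28889019167169094
```

View pics/side2.png

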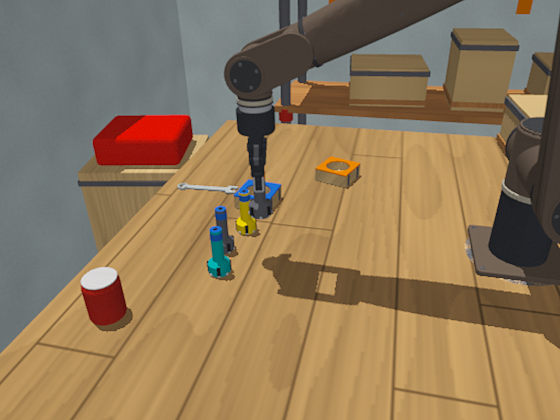

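The bit hangs upright in the fingers at (260,203), well above the bench and clear of the yellow one. Going on to the block.

carry_out:
  deltas: [-0.013,0.035,0,0,0,0,-0.03,0.077,0,0,0,0,-0.047,0.12,0,0,0,0,-0.065,0.165,0,0,0,0,-0.083,0.21,0,0,0,0]

```text
time: 6.62
eef_pos: [0.5319, -0.097, 0.1802]
tcp_rot: [0.993, 0.121, -0.002, -0.001]
contact_force: [0.4, -0.7, -7.4]
opening: 0.284
finger_force: 80.3
```

carry_out:
  deltas: [-0.028,0.037,0,0,0,0,-0.056,0.074,0,0,0,0,-0.084,0.111,0,0,0,0,-0.112,0.148,0,0,0,0,-0.13,0.172,0,0,0,0]

```text
time: 7.25
eef_pos: [0.4467, -0.2951, 0.1803]
tcp_rot: [0.993, 0.121, -0.002, -0.001]
contact_force: [-0.3, 0.1, -7.1]
opening: 0.284
finger_force: 80.3
```

carry_out:
  deltas: [0,0,0,0,0,0,0,0,0,0,0,0]

```text
time: 7.5
eef_pos: [0.4482, -0.293, 0.1808]
tcp_rot: [0.993, 0.121, -0.001, -0.001]
contact_force: [1.0, 1.3, -6.4]
opening: 0.286
finger_force: 80.4
```

Run:
```python
from h import *
s=[]
for n in("top","side"):
    im,d=ctrl.read_camera(n); C=cloud(n,d); np.savez(n+"3.npz",im=im,d=d); X,Y,Z=np.moveaxis(C,-1,0)
    e=ctrl.get_state()["eef_pos"]; s.append(e)
    for lo,hi in((.1,.12),(.12,.14),(.14,.165)):
        k=(np.hypot(X-e[0],Y-e[1])<.05)&(Z>lo)&(Z<hi)&(d>0); P=C[k]
        if len(P): print(n,lo,len(P),P[:,:2].min(0).round(3),P[:,:2].max(0).round(3))
    k=(np.hypot(X-e[0],Y-e[1])<.05)&(Z>.07)&(d>0); 
    if k.any(): print("lowest",np.percentile(Z[k],1))
    cv2.imwrite(f"pics/{n}3.png",im[...,::-1])
print(s)
```

```text
top 0.12 112 [ 0.422 -0.317] [ 0.471 -0.268]
top 0.14 297 [ 0.426 -0.313] [ 0.471 -0.268]
lowest 0.12776353393738493
side 0.1 2 [ 0.434 -0.28 ] [ 0.456 -0.274]
side 0.12 109 [ 0.422 -0.301] [ 0.472 -0.265]
side 0.14 148 [ 0.423 -0.312] [ 0.471 -0.266]
lowest 0.12463124657353204
[array([ 0.44864363, -0.29271156,  0.18109001]), array([ 0.44895885, -0.29262788,  0.18141086])]
```

View pics/side3.png

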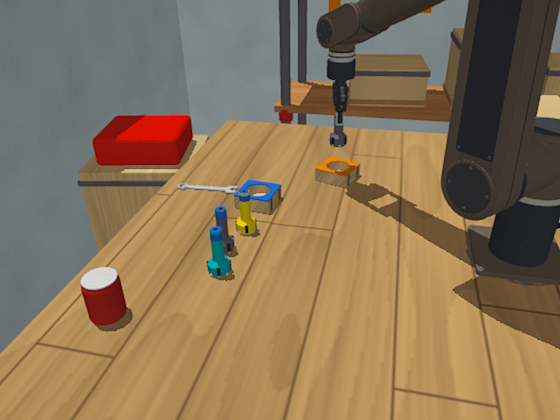

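The held bit is at (338,137), above and 22 mm short of the block in y. It is upright. I correct that, then lower in stages.

carry_out:
  deltas: [-0.003,0.01,0,0,0,0,-0.006,0.021,0,0,0,0,-0.006,0.021,0.02,0,0,0,-0.006,0.021,0.04,0,0,0,-0.006,0.021,0.055,0,0,0]

```text
time: 8.22
eef_pos: [0.4484, -0.3158, 0.1264]
tcp_rot: [0.993, 0.122, -0.0, -0.0]
contact_force: [-0.1, -0.3, -7.2]
opening: 0.283
finger_force: 80.6
```

carry_out:
  deltas: [0,0,0,0,0,0,0,0,0,0,0,0]

```text
time: 8.48
eef_pos: [0.4491, -0.316, 0.1282]
tcp_rot: [0.993, 0.122, 0.0, 0.001]
contact_force: [-0.2, 0.8, -6.4]
opening: 0.285
finger_force: 80.6
```

Run:
```python
from h import *
for n in("top","side"):
    im,d=ctrl.read_camera(n); C=cloud(n,d); X,Y,Z=np.moveaxis(C,-1,0)
    e=ctrl.get_state()["eef_pos"]; print(e)
    for lo,hi in((.05,.07),(.07,.09),(.09,.11)):
        k=(np.hypot(X-e[0],Y-e[1])<.05)&(Z>lo)&(Z<hi)&(d>0); P=C[k]
        if len(P): print(n,lo,len(P),P[:,:2].min(0).round(3),P[:,:2].max(0).round(3))
    k=(np.hypot(X-e[0],Y-e[1])<.05)&(Z>.046)&(d>0); 
    if k.any(): print("lowest",np.percentile(Z[k],[0,2,5]))
    cv2.imwrite(f"pics/{n}4.png",cv2.resize(im[120:220,270:410,::-1],None,fx=5,fy=5))
```

```text
[ 0.44919269 -0.31615552  0.12851029]
top 0.05 8 [ 0.431 -0.302] [ 0.467 -0.292]
top 0.07 118 [ 0.423 -0.337] [ 0.473 -0.291]
top 0.09 223 [ 0.428 -0.336] [ 0.472 -0.291]
lowest [0.06730363 0.08278029 0.09275367]
[ 0.44921401 -0.31611806  0.12858456]
side 0.05 8 [ 0.431 -0.307] [ 0.47  -0.293]
side 0.07 103 [ 0.422 -0.322] [ 0.471 -0.287]
side 0.09 114 [ 0.424 -0.338] [ 0.472 -0.289]
lowest [0.06635176 0.07583105 0.0852612 ]
```

View pics/side4.png

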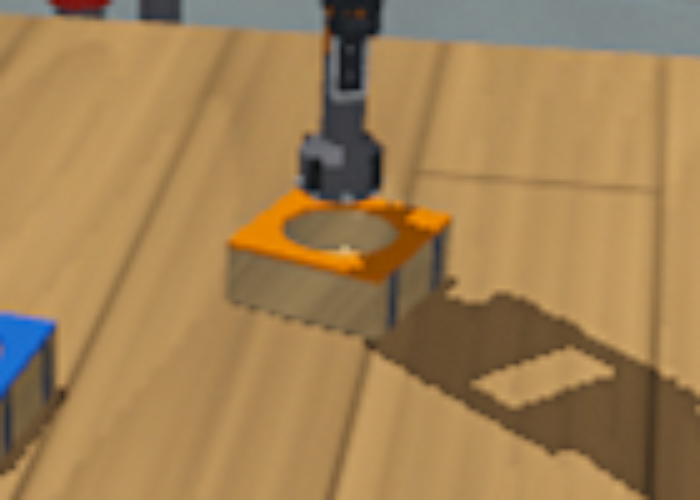

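The crop shows the head centred above the pocket, at crop (342,165) over (342,232). Measured offset is about 1.5 mm. Lowering into the pocket.

carry_out:
  deltas: [-0.001,0,0.012,0,0,0,-0.001,0,0.024,0,0,0,-0.001,0,0.036,0,0,0,-0.001,0,0.044,0,0,0,-0.001,0,0.044,0,0,0]

```text
time: 9.2
eef_pos: [0.447, -0.3151, 0.082]
tcp_rot: [0.993, 0.122, -0.001, -0.001]
contact_force: [0.4, 0.3, -6.3]
opening: 0.286
finger_force: 80.6
```

carry_out:
  deltas: [0,0,0.002,0,0,0,0,0,0.004,0,0,0,0,0,0.004,0,0,0]

```text
time: 9.57
eef_pos: [0.4476, -0.3157, 0.0794]
tcp_rot: [0.993, 0.122, 0.0, 0.0]
contact_force: [0.8, 0.0, -6.4]
opening: 0.285
finger_force: 80.6
```

carry_out:
  deltas: [0,0,0.001,0,0,0,0,0,0.002,0,0,0,0,0,0.002,0,0,0]

```text
time: 9.95
eef_pos: [0.4475, -0.3156, 0.0772]
tcp_rot: [0.993, 0.122, -0.0, -0.0]
contact_force: [1.0, 0.1, -5.9]
opening: 0.283
finger_force: 80.6
```

carry_out:
  deltas: [0,0,0.001,0,0,0,0,0,0.001,0,0,0,0,0,0.001,0,0,0]

```text
time: 10.32
eef_pos: [0.4476, -0.3157, 0.0763]
tcp_rot: [0.993, 0.122, 0.0, 0.0]
contact_force: [-0.1, 0.2, -7.3]
opening: 0.284
finger_force: 80.6
```

carry_out:
  deltas: [0,0,0.001,0,0,0,0,0,0.001,0,0,0,0,0,0.001,0,0,0]

```text
time: 10.7
eef_pos: [0.4477, -0.3158, 0.0763]
tcp_rot: [0.993, 0.122, 0.0, -0.0]
contact_force: [-2.9, 1.8, 4.2]
opening: 0.286
finger_force: 81.4
```

carry_out:
  deltas: [0,0,0.001,0,0,0,0,0,0.001,0,0,0,0,0,0.001,0,0,0]

```text
time: 11.08
eef_pos: [0.4479, -0.3159, 0.0763]
tcp_rot: [0.993, 0.122, -0.0, -0.0]
contact_force: [-4.4, 4.4, 9.5]
opening: 0.284
finger_force: 82.1
```

Contact made at z 0.0763, as predicted. I ease off 1 mm, release and retreat upward.

carry_out:
  deltas: [0,0,-0.001,0,0,0,0,0,-0.001,0,0,0]
  grip_force: 20

```text
time: 11.32
eef_pos: [0.4478, -0.3159, 0.0763]
tcp_rot: [0.993, 0.122, 0.0, 0.0]
contact_force: [-2.7, 3.3, 6.9]
opening: 0.285
finger_force: 82.0
```

carry_out:
  deltas: [0,0,0,0,0,0,0,0,0,0,0,0,0,0,0,0,0,0,0,0,0,0,0,0,0,0,0,0,0,0]
  grip: 100

```text
time: 11.95
eef_pos: [0.4476, -0.3157, 0.0753]
tcp_rot: [0.993, 0.122, 0.0, 0.0]
contact_force: [0.1, -0.6, -0.1]
opening: 1.003
finger_force: 0.0
```

carry_out:
  deltas: [0,0,-0.02,0,0,0,0,0,-0.05,0,0,0,0,0,-0.09,0,0,0,0,0,-0.13,0,0,0,0,0,-0.16,0,0,0]

```text
time: 12.58
eef_pos: [0.4479, -0.316, 0.2375]
tcp_rot: [0.993, 0.122, 0.001, 0.001]
contact_force: [0.1, 0.5, -0.2]
opening: 0.997
finger_force: 0.0
```

Run:
```python
from h import *
for n in("top","side"):
    im,d=ctrl.read_camera(n); C=cloud(n,d); X,Y,Z=np.moveaxis(C,-1,0)
    for lo,hi in((.05,.07),(.07,.09),(.09,.13)):
        k=(np.hypot(X-.446,Y+.314)<.05)&(Z>lo)&(Z<hi)&(d>0); P=C[k]
        if len(P): print(n,lo,len(P),P.min(0).round(3),P.max(0).round(3))
    cv2.imwrite(f"pics/{n}5.png",im[...,::-1])
```

```text
top 0.05 49 [ 0.432 -0.319  0.05 ] [ 0.459 -0.303  0.07 ]
top 0.07 57 [ 0.434 -0.318  0.071] [ 0.459 -0.302  0.09 ]
top 0.09 246 [ 0.434 -0.328  0.09 ] [ 0.459 -0.302  0.127]
side 0.05 55 [ 0.434 -0.321  0.05 ] [ 0.46 -0.3   0.07]
side 0.07 52 [ 0.433 -0.316  0.071] [ 0.457 -0.301  0.089]
side 0.09 122 [ 0.433 -0.327  0.091] [ 0.459 -0.298  0.127]
```

View pics/side5.png

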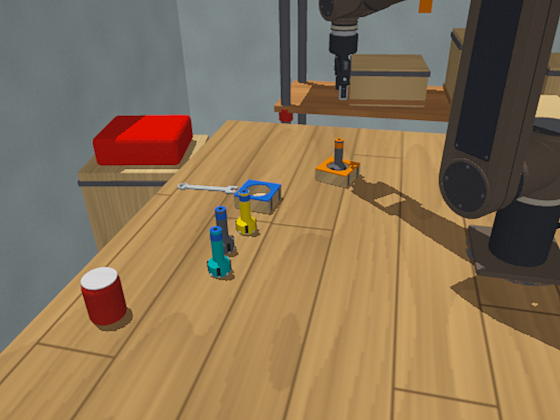

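The orange bit stands upright in the orange pocket at (339,155). Its axis is near (0.446, -0.315) and its top is near 0.123. The gripper is clear and the other bits have not moved. Handing in.

```bash
python3 -c "
from plant import ctrl
print(ctrl.sign_off())"
```

```text
the job is handed in; nothing more can be done
None
```

The orange-marked bit was lowered until its head touched the orange pocket's floor, then released; it stands upright about 1 mm off the pocket axis, the blue-marked bit shows no movement in the last picture, and the job is handed in (no verdict was returned).

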